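Find the rattling parts case and hold it out over the job tray

TASK

One of the three sealed parts cases on the bench has its steel ball knob loose inside; pick them up and shake them end to end until you find the one that rattles, and set any quiet one gently back down, flat, where it lay. Hold the rattling case out level and still over the middle of the grey job tray at the far side, a good hand's breadth above the tray, for your colleague across the bench to take, and finish while still holding it there: do not put it down. Leave everything else on the bench alone.

Things in the scene. Friction and masses are not known exactly. Their poses are not given: they have to be found in the camera images.
- case_1: one of three like sealed grey plastic parts cases, 120 long (its x) x 46 wide (its y) x 46 high, lying flat, lid up; origin at the centre of its underside. Long sides flat in the middle, black latches and hinges 40 mm either side of it. 190 to 260 g in all; weight tells nothing: each holds a 90 g steel ball knob, wedged in foam in two, loose in one, which may be any of the three
- case_2: a second such case, same size and frame. Loose inside, the knob is a 28 mm ball in a cavity 112 long, 38 wide and high (84 mm of travel lengthways, 10 crossways). Shaken, or tipped endways by over 0.2 rad, it rolls and knocks on the end wall, and stays at that end when level again: between the ends the moment at the wrist differs by 0.07 N m (a reading's noise is about 0.03)
- case_3: a third such case, same size and frame. In a quiet case nothing moves: level again after a tip either way, its moment at the wrist is the same as before
- job_tray: open grey plastic job tray, 150 (its x) x 250 (its y), rim 45 above the bench, walls 4, heavy and steady; origin at the centre of its underside on the bench. Inside lies only a paper slip
- screwdriver: small optician's screwdriver lying on the bench between the cases, 150 long along its x, about 25 wide
- loupe: black eye loupe standing on the bench between the cases, 34 across, 38 high; origin centre of its underside
- pliers: optician's pliers lying flat at the right, about 135 x 60, 10 thick
- lens_blank: clear round lens blank, 70 across, 13 high, lying on the bench
- screw_jar: small glass screw jar with a steel cap, 48 across, 58 high, near the robot
- alarm_clock: black alarm clock, 55 x 115 x 55 high, at the far left
- spectacles: pair of spectacles standing open, 135 wide, 130 deep, 40 high, at the left
Mind the look-alikes: they are no part of the job. What is shaped like the case_2 but blue or pink is not meant.

How it is judged:
On the way, in this order (a step that is already met when the one before it is completed fails the run):
1. the case with the loose part, held clear of the bench, is shaken so that the part inside (loose_part) runs to an end (((distance between loose_part_c0 and case_1 below 0.07 m and contact force between the fingers and case_1 above 0.5 N and height (world z) of case_1 above 0.02 m and (x of loose_part_c0 in the frame of case_1 above 0.027 m or x of loose_part_c0 in the frame of case_1 below -0.027 m)) or (distance between loose_part_c0 and case_2 below 0.07 m and contact force between the fingers and case_2 above 0.5 N and height (world z) of case_2 above 0.02 m and (x of loose_part_c0 in the frame of case_2 above 0.027 m or x of loose_part_c0 in the frame of case_2 below -0.027 m)) or (distance between loose_part_c0 and case_3 below 0.07 m and contact force between the fingers and case_3 above 0.5 N and height (world z) of case_3 above 0.02 m and (x of loose_part_c0 in the frame of case_3 above 0.027 m or x of loose_part_c0 in the frame of case_3 below -0.027 m)))).
2. shaken on, the part crosses the middle of the case (((distance between loose_part_c0 and case_1 below 0.07 m and contact force between the fingers and case_1 above 0.5 N and height (world z) of case_1 above 0.02 m and x of loose_part_c0 in the frame of case_1 between -0.022 and 0.022 m) or (distance between loose_part_c0 and case_2 below 0.07 m and contact force between the fingers and case_2 above 0.5 N and height (world z) of case_2 above 0.02 m and x of loose_part_c0 in the frame of case_2 between -0.022 and 0.022 m) or (distance between loose_part_c0 and case_3 below 0.07 m and contact force between the fingers and case_3 above 0.5 N and height (world z) of case_3 above 0.02 m and x of loose_part_c0 in the frame of case_3 between -0.022 and 0.022 m))).
3. and knocks home at an end again (((distance between loose_part_c0 and case_1 below 0.07 m and contact force between the fingers and case_1 above 0.5 N and height (world z) of case_1 above 0.02 m and (x of loose_part_c0 in the frame of case_1 above 0.027 m or x of loose_part_c0 in the frame of case_1 below -0.027 m)) or (distance between loose_part_c0 and case_2 below 0.07 m and contact force between the fingers and case_2 above 0.5 N and height (world z) of case_2 above 0.02 m and (x of loose_part_c0 in the frame of case_2 above 0.027 m or x of loose_part_c0 in the frame of case_2 below -0.027 m)) or (distance between loose_part_c0 and case_3 below 0.07 m and contact force between the fingers and case_3 above 0.5 N and height (world z) of case_3 above 0.02 m and (x of loose_part_c0 in the frame of case_3 above 0.027 m or x of loose_part_c0 in the frame of case_3 below -0.027 m)))).
At the end, for the whole second after the job is handed in: the case with the loose part is gripped (over 1 N) clear of the tray, underside over 110 mm above the bench, centre within 60 mm of the tray centre from above, level within 0.2 rad, still; the other two lie flat, at rest, let go, within 50 mm of where they lay (((distance between loose_part_c0 and case_1 below 0.07 m and horizontal distance between case_1 and job_tray below 0.06 m and height (world z) of case_1 above 0.11 m and angle between case_1's own z axis and vertical below 0.2 rad and linear speed of case_1 below 0.04 m/s and angular speed of case_1 below 0.3 rad/s and contact force between the fingers and case_1 above 1 N and contact force between case_1 and job_tray below 0.05 N and distance of each of case_2, case_3 from where it was at the start of the episode below 0.05 m and height (world z) of each of case_2, case_3 below 0.01 m and angle between each of case_2, case_3's own z axis and vertical below 0.1 rad and linear speed of each of case_2, case_3 below 0.03 m/s and contact force between the fingers and case_2 below 0.05 N and contact force between the fingers and case_3 below 0.05 N) or (distance between loose_part_c0 and case_2 below 0.07 m and horizontal distance between case_2 and job_tray below 0.06 m and height (world z) of case_2 above 0.11 m and angle between case_2's own z axis and vertical below 0.2 rad and linear speed of case_2 below 0.04 m/s and angular speed of case_2 below 0.3 rad/s and contact force between the fingers and case_2 above 1 N and contact force between case_2 and job_tray below 0.05 N and distance of each of case_1, case_3 from where it was at the start of the episode below 0.05 m and height (world z) of each of case_1, case_3 below 0.01 m and angle between each of case_1, case_3's own z axis and vertical below 0.1 rad and linear speed of each of case_1, case_3 below 0.03 m/s and contact force between the fingers and case_1 below 0.05 N and contact force between the fingers and case_3 below 0.05 N) or (distance between loose_part_c0 and case_3 below 0.07 m and horizontal distance between case_3 and job_tray below 0.06 m and height (world z) of case_3 above 0.11 m and angle between case_3's own z axis and vertical below 0.2 rad and linear speed of case_3 below 0.04 m/s and angular speed of case_3 below 0.3 rad/s and contact force between the fingers and case_3 above 1 N and contact force between case_3 and job_tray below 0.05 N and distance of each of case_1, case_2 from where it was at the start of the episode below 0.05 m and height (world z) of each of case_1, case_2 below 0.01 m and angle between each of case_1, case_2's own z axis and vertical below 0.1 rad and linear speed of each of case_1, case_2 below 0.03 m/s and contact force between the fingers and case_1 below 0.05 N and contact force between the fingers and case_2 below 0.05 N))); the arm keeps its last pose, push and grip.
It fails at once if a case is dropped or thrown: out of the fingers and faster than 0.6 m/s ((contact force between the fingers and case_1 below 0.05 N and linear speed of case_1 above 0.6 m/s) or (contact force between the fingers and case_2 below 0.05 N and linear speed of case_2 above 0.6 m/s) or (contact force between the fingers and case_3 below 0.05 N and linear speed of case_3 above 0.6 m/s)).
It fails at once if another thing on the bench is moved by more than 30 mm (distance of any of screwdriver, loupe, pliers, lens_blank, screw_jar, alarm_clock, spectacles from where it was at the start of the episode above 0.03 m).
It also fails if it takes over 72 s, if anything falls off the work surface, if the arm or the gripper's body presses on something with over 40 N, if the wrist force passes 120 N, or if a joint passes its speed limit or range.

ROBOT

A 7-joint arm with a two-finger parallel gripper is mounted at the origin on the work surface. World frame = base frame: x ahead of the robot, y to its left, z up, the work surface at z = 0. Lengths are in m, angles in rad, forces in N, time in s.
With the tool pointing down it reaches from about 0.425 to 0.875 m from the base axis. Payload 8.4 kg.
Tool frame: the origin (TCP) lies between the finger pads; the fingertips stand tcp_to_tips ahead of it and the grasp point (between the pads) lies 8 mm behind it (tcp_to_tips is the distance from the TCP to the fingertips, in m); z points along the fingers, y is the line along which they close (so a half turn about z gives the same grasp; the last joint's range is limited). The gripper opens to 87 mm and grips with 3 to 60 N. Pads are 19 mm wide; open, the fingers measure 117 mm over their backs; the gripper's body (75 mm by 190 mm) begins 51 mm behind the grasp point.
Start: joints at [1.234, 0.333, 0.04, 1.465, -0.013, 1.343, -0.059], TCP at [0.153, -0.632, 0.234] pointing down, gripper open.
Joint ranges: [-2.58, 2.58], [-0.38, 2.09], [-1.3, 1.39], [0.25, 2.4], [-1.5, 4.64], [0.08, 2.09], [-2.65, 2.65]. Speed limits (rad/s): [2.22, 2.22, 2.79, 2.79, 3.14, 3.14, 3.14].

INTERFACE

Orientations are given as a unit quaternion [x, y, z, w].
In Python, from rig import state, read_camera, camera_model, sign_off, tcp_to_tips gives the robot as it stands. The module is installed in compiled form; this text tells all that it offers.
- The arm moves only by the shell command python3 -m pendant 'ROWS' [OPENING] [FORCE]. ROWS is JSON, a list of rows, each a list of 2 entries, a list of its own where there are three numbers: the shift along the world's x, y, z in m, then the turn about the world's z in rad. In form: [[[dx, dy, dz], turn], ...]. A call has 1 to 12 rows; each row is the pose to reach, as a shift and turn from the pose commanded when the call began; what a row does not reach only later rows make up. A row lasts 1/12 s, in which the tool goes at most 41.7 mm and 7.16 degrees, less where a joint would pass 70% of its speed; a pose out of reach is approached as far as the arm can. A call with a gripper value outside its range is refused whole. OPENING is the closure, from -1 (fully open) to 1 (shut), set as the call begins (- or left out, the last holds). The fingers move at their own pace and stop on an object; FORCE is the grip in N (left out, the last holds). Time passes only in rows, so rows that repeat a pose let the fingers close. It gives the time, the measured TCP pose, the force, the opening and the grip force at its end, in the units of the state.
- state(): the state, without advancing time (a new reading comes with each control period).
- read_camera(name): name is "scene" or "side" or "wrist"; returns the picture (400x640x3 uint8, blue, green, red); there is no depth.
- camera_model(name): a dict with "fx", "fy", "cx", "cy" (pixels), "R" (3x3) and "t" (3): a world point X has camera coordinates R X + t; the wrist camera has in their place "mount" (4x4, takes a point from camera to tool coordinates, whose origin is the TCP and whose axes are the flange's). Camera axes: x right, y down, z forward; pixel columns grow to the right and rows downward; lengths in m; the calibration is good to about 2 mm. A picture is of the moment at which its call begins: read the wrist's pose just before it. camera_model takes no time and is no camera call.
- sign_off(): hands the job in; it is judged then, once.
The state is a dict: "time": time; "q": joint angles; "qvel": joint speeds; "joint_efforts": joint torques, N m; "ee_pos": TCP position; "tool_rot": TCP orientation; "force": force on the tool from outside, world axes, zero at the start; "torque": the same for the moment, N m; "grip_width": opening from 0.0 (shut) to 1.0 (fully open); "grip_force": force on a finger pad.
Only numpy, scipy, OpenCV 4.12 (cv2) and the standard library are available. Lean on these libraries where they do the work, as an engineer would, in place of code of your own. Each camera call takes 0.05 s, during which the arm holds its last target. There are 200 camera calls.

## Working session

There is one attempt and no reset: what is moved stays moved. The work goes in short steps, Python scripts to look and compute and a shell command to move; the robot and the scene stay as the last step left them, time stands still between calls to the robot, and variables do not carry over. Pictures are saved under pics/ and viewed, at most 10 in all, crops included, and the job is handed in when it is done.

```bash
mkdir -p pics; python3 - <<'E'
from rig import *
import cv2
print(state(), tcp_to_tips)
for n in("scene","side","wrist"):
    im=read_camera(n); cv2.imwrite(f"pics/{n}0.png",im)
    print(n,camera_model(n))
E
```

```text
{'time': 0.0, 'q': array([ 1.23381153,  0.33392152,  0.03987813,  1.46627434, -0.01337135,
        1.34329128, -0.05851377]), 'qvel': array([-0.00213575, -0.00123348,  0.00038102, -0.00056705, -0.00092896,
       -0.00032378,  0.00233252]), 'joint_efforts': array([ 2.84221442e-04, -6.56352067e+01,  1.33527093e+00, -4.03799450e+01,
       -5.97887859e-02,  4.47131926e-02,  1.36223553e-04]), 'ee_pos': array([ 0.15296155, -0.63128212,  0.23265097]), 'tool_rot': array([ 9.92941990e-01,  1.18598235e-01, -1.65884764e-04, -7.97429424e-04]), 'force': array([ 1.02396743,  0.46055332, -0.0904078 ]), 'torque': array([-0.01943474, -0.02605427,  0.06446425]), 'grip_force': 0.0, 'grip_width': 0.9990433630822273} 0.011
scene {'fx': 468.4864010262149, 'fy': 468.4864010262149, 'cx': 324.69180698977976, 'cy': 199.98897538045915, 'R': array([[ 5.04108605e-01,  8.63640267e-01, -5.23467608e-05],
       [ 5.74721201e-01, -3.35511192e-01, -7.46409928e-01],
       [-6.44647233e-01,  3.76241583e-01, -6.65486451e-01]]), 't': array([-0.2798177 , -0.2569552 ,  1.60841323])}
side {'fx': 382.2121896031538, 'fy': 382.2121896031538, 'cx': 318.8097929319357, 'cy': 196.63327259479652, 'R': array([[ 0.9831772 , -0.18123529, -0.02272347],
       [-0.12877411, -0.59954186, -0.78991568],
       [ 0.12953693,  0.77955329, -0.6127943 ]]), 't': array([-0.48796097,  0.10193828,  1.24011261])}
wrist {'fx': 297.57540132882247, 'fy': 297.57540132882247, 'cx': 323.1927180473417, 'cy': 196.47476031476228, 'mount': array([[-7.19570528e-04, -9.61386451e-01, -2.75200972e-01,
         7.60152830e-02],
       [ 9.99998947e-01, -3.45021706e-04, -1.40940846e-03,
        -3.54871352e-04],
       [ 1.26003589e-03, -2.75201696e-01,  9.61385687e-01,
        -1.50130745e-01],
       [ 0.00000000e+00,  0.00000000e+00,  0.00000000e+00,
         1.00000000e+00]])}
```

View pics/scene0.png

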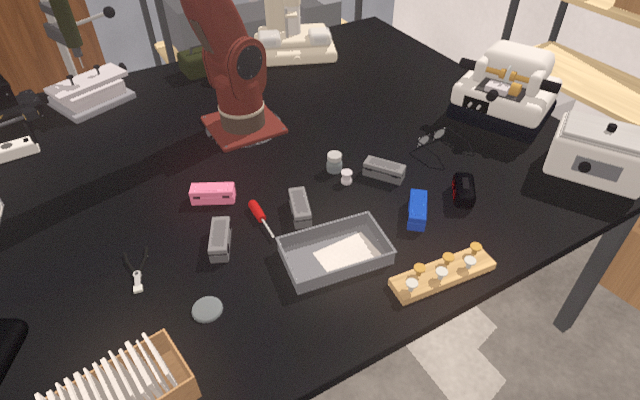

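View pics/side0.png

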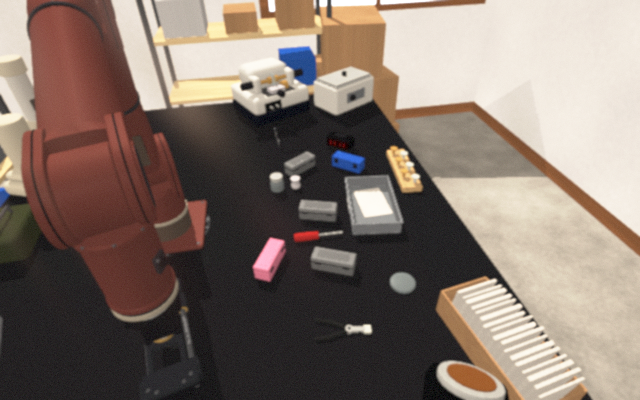

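The scene picture shows three grey cases at (219,239), (300,207) and (384,169). The tray is at (335,250) and the screwdriver at (262,218). In the side picture the cases are at (333,261), (318,210) and (300,163).

Things that could be taken for a case, by scene pixel:
- pink case (213,193): decoy
- blue case (417,210): decoy
- black clock (463,190)
- grey tray (335,250)

I choose the three grey ones and check them in one composite of close crops.

```bash
python3 - <<'E'
import cv2, numpy as np
S={"scene":[(219,239),(300,207),(384,169)],"side":[(333,261),(318,210),(300,163)]}
rows=[]
for n in S:
    im=cv2.imread(f"pics/{n}0.png"); r=[]
    for u,v in S[n]:
        c=cv2.resize(im[v-26:v+26,u-26:u+26],None,fx=5,fy=5,interpolation=cv2.INTER_CUBIC)
        c=np.clip(c*1.3,0,255).astype(np.uint8)
        for k in range(0,52,10):
            cv2.putText(c,str(u-26+k),(k*5,8),0,.3,(0,255,255)); cv2.putText(c,str(v-26+k),(0,k*5+8),0,.3,(0,255,0))
            c[::8,k*5]=(0,255,255); c[k*5,::8]=(0,255,0)
        r.append(c)
    rows.append(np.hstack(r))
cv2.imwrite("pics/crop1.png",np.vstack(rows))
E
```

```text
(no output)
```

View pics/crop1.png

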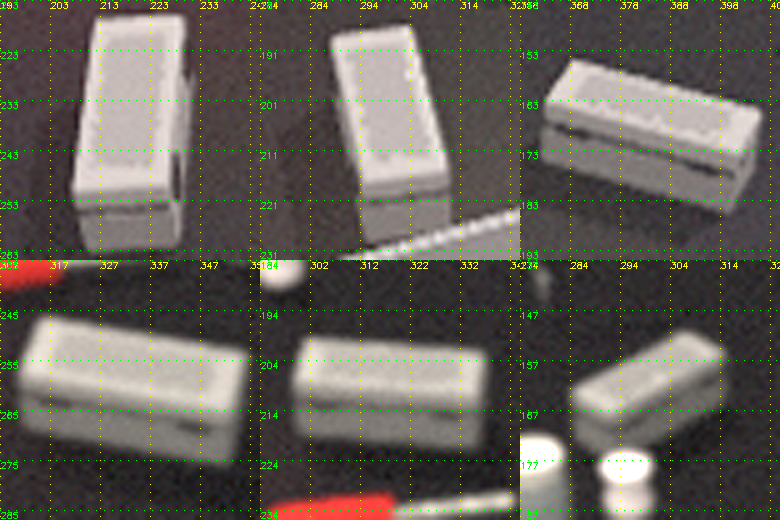

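All three are plain grey, lid up. I read the top corners off the crops and triangulate them.

```bash
cat > h.py <<'E'
import numpy as np
from rig import camera_model
def ray(n,p):
    m=camera_model(n);R=np.array(m["R"]);t=np.array(m["t"])
    return -R.T@t, R.T@np.array([(p[0]-m["cx"])/m["fx"],(p[1]-m["cy"])/m["fy"],1])
def plane(n,p,z):
    o,d=ray(n,p); return o+d*(z-o[2])/d[2]
def tri(a,b):
    A=np.zeros((3,3));r=np.zeros(3)
    for n,p in (("scene",a),("side",b)):
        o,d=ray(n,p);d=d/np.linalg.norm(d);P=np.eye(3)-np.outer(d,d);A+=P;r+=P@o
    return np.linalg.solve(A,r)
E
python3 - <<'E'
from h import *
np.set_printoptions(precision=4,suppress=True)
T={"A":([(212,216),(230,216.4),(226.6,251),(208,250.4)],[(315,246.6),(356.6,253.6),(355,263),(311,257.6)]),
"B":([(288.4,188.6),(304.4,186.4),(311,215.4),(294.4,218.4)],[(300.4,199.6),(337,201.6),(336,212),(299,210)]),
"C":([(368.4,155),(406,165.4),(401.4,174),(363,163.6)],[(285,163),(307,151.4),(314.4,155.4),(292.4,168)]),
"tray":([(276,238),(372,215),(395,255),(299,290)],[(345,178),(390,176),(402,232),(349,232)])}
for k,(a,b) in T.items():
    for z in(.046,):
      P={n:np.array([plane(n,p,z)[:2] for p in l]) for n,l in(("scene",a),("side",b))}
    print(k,"scene",P["scene"].tolist() and P["scene"].mean(0),"side",P["side"].mean(0))
    c=np.array([tri(p,min(b,key=lambda q:np.linalg.norm(plane("side",q,z)-plane("scene",p,z)))) for p in a])
    print(c, c.mean(0))
    for n in P:
        e=[P[n][(i+1)%4]-P[n][i] for i in range(4)]
        i=max(range(4),key=lambda i:np.linalg.norm(e[i])); 
        d=e[i]-e[(i+2)%4]; print(n,"lens",[round(float(np.linalg.norm(x)),3) for x in e],"yaw",np.arctan2(d[1],d[0])%np.pi)
from scipy.spatial.transform import Rotation as R
from rig import state
s=state(); print(R.from_quat(s["tool_rot"]).as_matrix())
for n,u,z in(("scene",(346,172),.038),("scene",(273,237),.003),("scene",(256,203),.02),("scene",(334,156),.058),("scene",(213,186),.046)): print(u,plane(n,u,z))
E
```

```text
A scene [ 0.4928 -0.2661] side [ 0.4916 -0.2682]
[[ 0.4263 -0.2613  0.0445]
 [ 0.4456 -0.2196  0.0407]
 [ 0.5553 -0.2717  0.042 ]
 [ 0.5395 -0.3114  0.0503]] [ 0.4917 -0.266   0.0444]
scene lens [0.047, 0.119, 0.045, 0.119] yaw 2.7040288325447808
side lens [0.12, 0.036, 0.122, 0.044] yaw 2.741527288870442
B scene [ 0.4911 -0.0404] side [ 0.4866 -0.0442]
[[ 0.4231 -0.0402  0.0385]
 [ 0.436   0.0045  0.0411]
 [ 0.5517 -0.0383  0.0462]
 [ 0.5378 -0.0805  0.0414]] [ 0.4872 -0.0386  0.0418]
scene lens [0.045, 0.118, 0.044, 0.12] yaw 2.7947644410336507
side lens [0.122, 0.053, 0.119, 0.054] yaw 2.8458595066759123
C scene [0.4722 0.2505] side [0.4693 0.2474]
[[0.4102 0.2359 0.0453]
 [0.5056 0.3037 0.0435]
 [0.5294 0.2691 0.0422]
 [0.4337 0.2009 0.0419]] [0.4697 0.2524 0.0432]
scene lens [0.118, 0.044, 0.117, 0.046] yaw 0.6031711292251964
side lens [0.115, 0.043, 0.118, 0.046] yaw 0.6178226932798623
tray scene [ 0.6823 -0.0417] side [ 0.6599 -0.0617]
[[ 0.5611 -0.1484  0.0184]
 [ 0.6149  0.1101  0.029 ]
 [ 0.7692  0.0681  0.0442]
 [ 0.7257 -0.171   0.0074]] [ 0.6677 -0.0353  0.0247]
scene lens [0.255, 0.144, 0.245, 0.169] yaw 1.419872441689229
side lens [0.161, 0.291, 0.157, 0.28] yaw 1.3701964284597874
[[ 0.9719  0.2356 -0.0004]
 [ 0.2356 -0.9719  0.0012]
 [-0.0001 -0.0012 -1.    ]]
(346, 172) [0.4374 0.14   0.038 ]
(273, 237) [ 0.5341 -0.1422  0.003 ]
(256, 203) [ 0.4099 -0.1327  0.02  ]
(334, 156) [0.3766 0.1359 0.058 ]
(213, 186) [ 0.3133 -0.2162  0.046 ]
```

Scene and side views agree within 5 mm, with top heights about 42–46 mm and sizes about 119 x 46 mm. The plan:

| Thing | Position (x, y) | Yaw |
|---|---|---|
| Case A | (0.492, -0.267) | -0.43 |
| Case B | (0.490, -0.041) | -0.33 |
| Case C | (0.471, 0.250) | 0.61 |
| Tray | about (0.68, -0.042) | – |

I move to hover over A first and check there.

```bash
python3 -m pendant '[[[0.03,0.03,0],-0.1],[[0.06,0.06,0],-0.2],[[0.09,0.09,0],-0.3],[[0.12,0.12,0],-0.4],[[0.15,0.15,0],-0.5],[[0.18,0.19,0],-0.6],[[0.21,0.22,0],-0.67],[[0.24,0.25,0],-0.67],[[0.27,0.28,0],-0.67],[[0.3,0.31,0],-0.67],[[0.32,0.34,0],-0.67],[[0.339,0.364,0],-0.67]]' -1 30
python3 -m pendant '[[[0,0,0],0],[[0,0,0],0],[[0,0,0],0],[[0,0,0],0]]'
cat > look.py <<'E'
import sys,cv2
from h import *
from rig import *
from scipy.spatial.transform import Rotation as Ro
s=state(); im=read_camera("wrist"); m=camera_model("wrist"); M=m["mount"]
Rt=Ro.from_quat(s["tool_rot"]).as_matrix(); Rc=Rt@M[:3,:3]; o=Rt@M[:3,3]+s["ee_pos"]
def pl(p,z):
    d=Rc@np.array([(p[0]-m["cx"])/m["fx"],(p[1]-m["cy"])/m["fy"],1]); return (o+d*(z-o[2])/d[2])[:2]
cv2.imwrite(f"pics/{sys.argv[1]}.png",im)
g=im.astype(int); mask=((g.min(2)>int(sys.argv[2]))&(g.max(2)-g.min(2)<40)).astype(np.uint8)
n,L,st,ce=cv2.connectedComponentsWithStats(mask)
print(s["time"],s["ee_pos"],"yaw",np.arctan2(Rt[1,0],Rt[0,0]))
for i in range(1,n):
    if st[i,4]>800:
        c=max(cv2.findContours((L==i).astype(np.uint8),0,1)[0],key=cv2.contourArea)
        W=np.float32([pl(p[0],.046) for p in c]); r=cv2.minAreaRect(W)
        print(st[i].tolist(),ce[i].round(),"world rect",np.round(r[0],4),np.round(r[1],3),"ang",np.radians(r[2]))
E
python3 look.py w1 110
```

```text
time: 1.15
ee_pos: [0.4932, -0.2655, 0.2334]
tool_rot: [0.977, -0.214, -0.0, -0.0]
force: [1.3, 0.1, -0.4]
grip_width: 1.0
grip_force: 0.0
time: 1.48
ee_pos: [0.4912, -0.269, 0.2334]
tool_rot: [0.977, -0.215, -0.0, 0.0]
force: [-0.1, -0.4, 0.1]
grip_width: 1.0
grip_force: 0.0
1.4833 [ 0.49117698 -0.26903965  0.23336918] yaw -0.43433894800422784
[307, 0, 62, 36, 1743] [338.  15.] world rect [ 0.6359 -0.3509] [0.061 0.031] ang 1.1352829358315135
[0, 10, 202, 208, 27318] [ 91. 112.] world rect [ 0.6674 -0.04  ] [0.259 0.156] ang 1.4276407655587773
[466, 60, 25, 57, 947] [479.  87.] world rect [ 0.5102 -0.4599] [0.022 0.057] ang 1.3719083939525254
[303, 128, 41, 101, 3934] [323. 178.] world rect [ 0.4901 -0.2667] [0.046 0.119] ang 1.1302659398119679
[130, 211, 45, 26, 968] [152. 224.] world rect [ 0.5286 -0.0563] [0.051 0.032] ang 1.1363683071337753
```

View pics/w1.png

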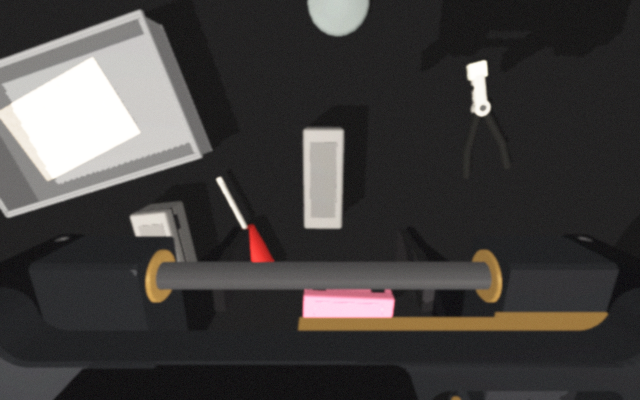

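The wrist view shows case A at (323,178), the tray at (91,112) and the screwdriver, pliers and lens clear of A. It measures A at (0.490, -0.267), 119 x 46 mm, yaw -0.44, and the tray centre at (0.667, -0.040). I descend and grip.

```bash
python3 -m pendant '[[[-0.001,0.002,-0.035],0],[[-0.001,0.002,-0.07],0],[[-0.001,0.002,-0.105],0],[[-0.001,0.002,-0.14],0],[[-0.001,0.002,-0.17],0],[[-0.001,0.002,-0.195],0],[[-0.001,0.002,-0.212],0],[[-0.001,0.002,-0.212],0],[[-0.001,0.002,-0.212],0]]'
python3 -m pendant '[[[0,0,0],0],[[0,0,0],0],[[0,0,0],0],[[0,0,0],0],[[0,0,0],0],[[0,0,0],0],[[0,0,0],0],[[0,0,0],0]]' 1 35
```

```text
time: 2.28
ee_pos: [0.4901, -0.2664, 0.0212]
tool_rot: [0.977, -0.215, -0.001, -0.0]
force: [1.1, -0.8, 1.1]
grip_width: 1.003
grip_force: 0.0
time: 2.95
ee_pos: [0.4911, -0.2661, 0.0218]
tool_rot: [0.977, -0.215, 0.0, 0.0]
force: [-0.8, -0.3, 2.2]
grip_width: 0.522
grip_force: 35.0
```

Gripped at about 45 mm wide. I lift, take a baseline moment, shake, and read again.

```bash
cat > mom.py <<'E'
import numpy as np
from rig import *
from scipy.spatial.transform import Rotation as Ro
T=[];F=[]
for i in range(14):
    read_camera("wrist"); s=state(); R=Ro.from_quat(s["tool_rot"]).as_matrix(); T.append(R.T@s["torque"]); F.append(s["force"])
T=np.array(T)
print("t",s["time"],"ee",s["ee_pos"].round(4),"torque tool",T.mean(0).round(4),"se",(T.std(0)/14**.5).round(4),"F",np.mean(F,0).round(2),"w",s["grip_width"],s["grip_force"])
E
python3 -m pendant '[[[0,0,0.01],0],[[0,0,0.03],0],[[0,0,0.06],0],[[0,0,0.1],0],[[0,0,0.13],0],[[0,0,0.16],0],[[0,0,0.18],0],[[0,0,0.19],0],[[0,0,0.19],0],[[0,0,0.19],0]]'
python3 mom.py
# long axis u=(0.905,-0.426): forward fast, reverse fast, gentle stop
python3 -m pendant '[[[0.036,-0.017,0],0],[[0.072,-0.034,0],0],[[0.108,-0.051,0],0],[[0.072,-0.034,0],0],[[0.036,-0.017,0],0],[[0.006,-0.003,0],0],[[-0.016,0.008,0],0],[[-0.03,0.014,0],0],[[-0.036,0.017,0],0],[[-0.036,0.017,0],0],[[-0.036,0.017,0],0],[[-0.036,0.017,0],0]]'
python3 mom.py
python3 -m pendant '[[[-0.036,0.017,0],0],[[-0.072,0.034,0],0],[[-0.036,0.017,0],0],[[0,0,0],0],[[0.03,-0.014,0],0],[[0.052,-0.025,0],0],[[0.066,-0.031,0],0],[[0.072,-0.034,0],0],[[0.072,-0.034,0],0],[[0.072,-0.034,0],0],[[0.072,-0.034,0],0]]'
python3 mom.py
```

```text
time: 3.78
ee_pos: [0.4908, -0.2654, 0.2109]
tool_rot: [0.977, -0.214, -0.0, -0.0]
force: [-1.3, 0.8, -2.9]
grip_width: 0.527
grip_force: 35.0
t 4.4833 ee [ 0.4911 -0.2657  0.2115] torque tool [ 0.0279 -0.0429  0.0046] se [0.0072 0.0102 0.0105] F [ 0.1  -0.1  -2.19] w 0.5231631713361593 34.99973578378558
time: 5.48
ee_pos: [0.456, -0.249, 0.2117]
tool_rot: [0.977, -0.214, 0.0, 0.0]
force: [0.6, -0.5, -2.9]
grip_width: 0.523
grip_force: 35.0
t 6.1833 ee [ 0.4551 -0.2487  0.2116] torque tool [ 0.0252 -0.0234 -0.0057] se [0.0068 0.0073 0.0098] F [-0.03  0.17 -2.5 ] w 0.5289780802987141 34.999561118893325
time: 7.1
ee_pos: [0.5262, -0.2823, 0.2116]
tool_rot: [0.977, -0.214, -0.0, -0.0]
force: [-0.1, 0.4, -2.8]
grip_width: 0.525
grip_force: 35.0
t 7.8 ee [ 0.5271 -0.2827  0.2115] torque tool [ 0.0448 -0.0811  0.0051] se [0.0071 0.0065 0.0097] F [ 0.   -0.06 -2.31] w 0.5225175419838993 34.99978920444846
```

The moments read -0.043, -0.023 and -0.081. That looks like a rattle, since the last two differ by about 0.06 N m. I confirm with a reversal each way.

```bash
python3 -m pendant '[[[0.036,-0.017,0],0],[[0.072,-0.034,0],0],[[0.036,-0.017,0],0],[[0,0,0],0],[[-0.03,0.014,0],0],[[-0.052,0.025,0],0],[[-0.066,0.031,0],0],[[-0.072,0.034,0],0],[[-0.072,0.034,0],0],[[-0.072,0.034,0],0],[[-0.072,0.034,0],0]]'
python3 mom.py
python3 -m pendant '[[[-0.036,0.017,0],0],[[-0.072,0.034,0],0],[[-0.036,0.017,0],0],[[0,0,0],0],[[0.03,-0.014,0],0],[[0.052,-0.025,0],0],[[0.066,-0.031,0],0],[[0.072,-0.034,0],0],[[0.072,-0.034,0],0],[[0.072,-0.034,0],0],[[0.072,-0.034,0],0]]'
python3 mom.py
```

```text
time: 8.72
ee_pos: [0.456, -0.249, 0.2117]
tool_rot: [0.977, -0.214, 0.0, 0.0]
force: [-0.3, -0.2, -2.6]
grip_width: 0.527
grip_force: 35.0
t 9.4167 ee [ 0.4551 -0.2487  0.2115] torque tool [ 0.041  -0.0007 -0.0027] se [0.0068 0.0086 0.0045] F [ 0.09  0.01 -2.48] w 0.5241934920435154 34.99940362293273
time: 10.33
ee_pos: [0.5262, -0.2824, 0.2116]
tool_rot: [0.977, -0.214, -0.0, -0.0]
force: [-0.5, 0.9, -1.6]
grip_width: 0.523
grip_force: 35.0
t 11.0333 ee [ 0.5271 -0.2827  0.2115] torque tool [ 0.0411 -0.0674 -0.0011] se [0.0074 0.0063 0.0067] F [ 0.08  0.04 -2.3 ] w 0.5269134403422417 34.99948421493173
```

The result repeats, but position and expected ball end are confounded. I move gently, with no shake, to the other spot. A real ball keeps its reading of about -0.07 there.

```bash
python3 -m pendant '[[[-0.001,0,0],0],[[-0.005,0.002,0],0],[[-0.011,0.005,0],0],[[-0.019,0.009,0],0],[[-0.028,0.013,0],0],[[-0.037,0.017,0],0],[[-0.046,0.022,0],0],[[-0.054,0.025,0],0],[[-0.061,0.029,0],0],[[-0.067,0.032,0],0],[[-0.071,0.034,0],0],[[-0.072,0.034,0],0]]'
python3 mom.py
```

```text
time: 12.03
ee_pos: [0.4545, -0.2483, 0.2117]
tool_rot: [0.977, -0.214, 0.0, 0.0]
force: [1.2, -0.1, -2.5]
grip_width: 0.527
grip_force: 35.0
t 12.7333 ee [ 0.4551 -0.2487  0.2115] torque tool [ 0.0435 -0.0661  0.0092] se [0.0057 0.0071 0.0068] F [ 0.09  0.27 -2.68] w 0.5286542503683025 34.99941555317491
```

The reading stays at -0.066 at the other spot, so the ball is real and case A rattles. I carry it smoothly to the tray centre, a shift of (0.212, 0.209).

```bash
python3 -m pendant '[[[0.002,0.002,0],0],[[0.007,0.007,0],0],[[0.014,0.014,0],0],[[0.023,0.023,0],0],[[0.034,0.034,0],0],[[0.046,0.046,0],0],[[0.058,0.058,0],0],[[0.07,0.07,0],0],[[0.082,0.081,0],0],[[0.094,0.092,0],0],[[0.106,0.104,0],0],[[0.118,0.116,0],0]]'
python3 -m pendant '[[[0.012,0.012,0],0],[[0.024,0.024,0],0],[[0.036,0.035,0],0],[[0.048,0.047,0],0],[[0.059,0.058,0],0],[[0.069,0.068,0],0],[[0.078,0.077,0],0],[[0.085,0.084,0],0],[[0.09,0.089,0],0],[[0.093,0.092,0],0],[[0.094,0.093,0],0],[[0.094,0.093,0],0]]'
python3 -m pendant '[[[0,0,0],0],[[0,0,0],0],[[0,0,0],0],[[0,0,0],0],[[0,0,0],0],[[0,0,0],0]]'
python3 look.py w2 110; python3 -c "
from rig import *;import cv2
cv2.imwrite('pics/scene2.png',read_camera('scene'))"
```

```text
time: 13.73
ee_pos: [0.5742, -0.1309, 0.2115]
tool_rot: [0.977, -0.214, 0.0, -0.0]
force: [-0.4, -0.0, -2.0]
grip_width: 0.529
grip_force: 35.0
time: 14.73
ee_pos: [0.6671, -0.0399, 0.2115]
tool_rot: [0.977, -0.215, -0.0, 0.0]
force: [-0.1, 0.2, -2.6]
grip_width: 0.526
grip_force: 35.0
time: 15.23
ee_pos: [0.667, -0.0398, 0.2116]
tool_rot: [0.977, -0.215, 0.0, 0.0]
force: [0.1, 0.4, -2.1]
grip_width: 0.522
grip_force: 35.0
15.2333 [ 0.66703769 -0.03984838  0.21159186] yaw -0.43243924706826425
[0, 0, 101, 59, 3010] [33. 19.] world rect [0.9327 0.1353] [0.039 0.119] ang 0.002253057948970629
[561, 26, 67, 67, 3428] [594.  59.] world rect [ 0.6685 -0.3296] [0.063 0.059] ang 1.4119767178172036
[186, 76, 264, 186, 25018] [330. 166.] world rect [ 0.6546 -0.035 ] [0.255 0.184] ang 1.4271591328756363
[2, 91, 43, 29, 805] [ 20. 105.] world rect [0.8719 0.2045] [0.029 0.039] ang 0.030321651537097948
[278, 288, 108, 29, 2147] [330. 305.] world rect [0.5267 0.0146] [0.133 0.04 ] ang 1.139166357333067
```

View pics/scene2.png

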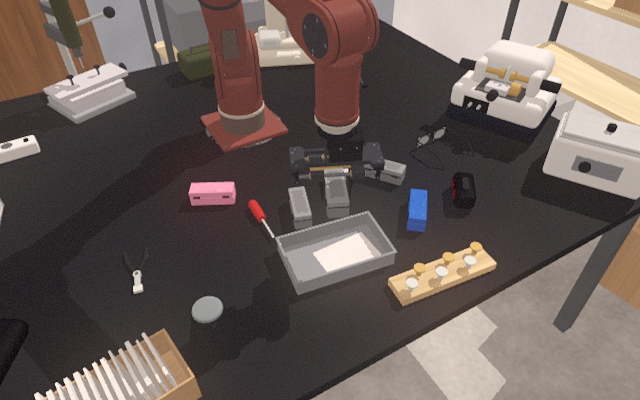

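View pics/w2.png

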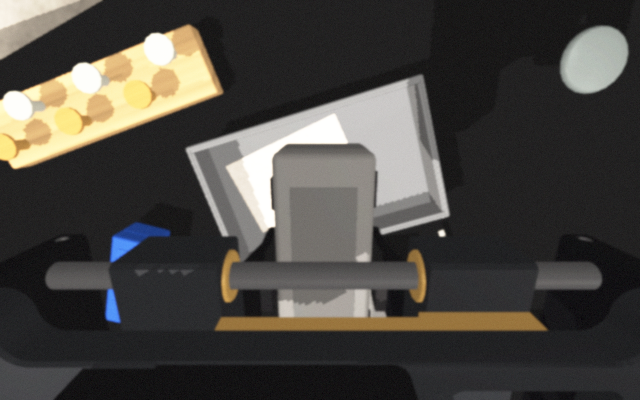

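The scene view shows case A held level in the fingers at (337,190), above the tray in the ground projection. The other two cases, at (300,207) and around (390,172), and everything else lie untouched. In the wrist view the case lies straight between the fingers at (325,230), with the tray below it. The arm is still, so I hand in.

```bash
python3 -c "
from rig import *
print(sign_off())"
```

```text
the job is handed in; nothing more can be done
None
```

The rattling case was the first one I picked up, the right-hand one. I handed the job in with it held level and still over the middle of the tray, underside about 190 mm above the bench; the other two cases were never touched, and I was given no verdict.

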